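# Roll a battery cell into its tester

## Task

Roll the cylindrical backup-battery cell along the tester's lane by pushing along its top with the fingertips, and leave it lying still between the two brass contact plates, over the line across the lane and square to it, so that both its end terminals face a plate. Keep your fingers near its top the whole time, as many strokes as you like; do not push it from the side, flick it, pick it up or pinch it. Leave everything else on the bench where it is, and take your hand away when done.

Things in the scene. Friction and masses are not known exactly. Their poses are not given: they have to be found in the camera images.
- cell: Battery cell to roll: grey cylinder, 60 mm diameter, 140 mm long, thin white stripe along it, 4 mm steel stub on each end, 0.45 to 0.8 kg. Lies across the lane. Origin mid-axis; own x along the axis, z up at the start, turning as it rolls. In the lane: origin 42 mm, top 72 mm above the bench. Slight rolling resistance: let go at 0.06 m/s it runs on some 5 mm; left still it stays.
- bed: Tester bed, fixed: dark steel plate 200 mm (its x) by 440 mm (its y), 12 mm thick. Origin under its middle at bench height. The lane runs along its y. Aluminium fences 16 mm above the plate leave a lane 160 mm wide (10 mm free at each end of the cell); stops as high close the lane near y = -220 and +220 mm, well past the contacts.
- station: Contacts, fixed, axes parallel to the bed's: black posts 56 mm high outside the fences at x = -112 and 112 mm, with inward brass plates 24 mm wide at x = -86 and 86 mm, and a thin bright line across the lane floor at y = 0. Origin on that line midway, at bench height. Cell home: its axis above the line; nothing stops it there. May be on either side of the cell, 70 to 170 mm away.
- spare_cell: Bystander: a like cell standing on end beyond the far side of the lane, 60 mm across, 144 mm high. Origin at its foot.
- screwdriver: Bystander: screwdriver about 190 mm long lying near the right end of the bed. Origin under its middle.
- meter: Bystander: black hand multimeter 145 x 75 x 32 mm lying beyond the far side of the lane. Origin under its middle.
- mug: Bystander: white mug 76 mm wide, 90 mm high, past the left end of the bed. Origin under its middle.
- duster: Bystander: upright aerosol can 52 mm wide, 170 mm high, past the right end of the bed. Origin under its middle.
- screw_tray: Bystander: grey two-part screw tray 90 x 130 x 30 mm past the left end of the bed. Origin under its middle.
There are look-alikes about, which are no part of the job. What is shaped like the cell but red is not meant.

How it is judged:
By the outcome, as a careful person would: the job done as asked, in the order asked, and still so for the second after the job is handed in, with the robot touching nothing.
It also fails if it takes over 72 s, if anything falls off the work surface, if the arm or the gripper's body presses on something with over 40 N, if the wrist force passes 120 N, or if a joint passes its speed limit or range.

## Robot

A 6-joint arm with a two-finger parallel gripper is mounted at the origin on the work surface. World frame = base frame: x ahead of the robot, y to its left, z up, the work surface at z = 0. Lengths are in mm, angles in rad, forces in N, time in s.
With the tool pointing down it reaches from about 325 to 775 mm from the base axis. Payload 5.5 kg.
Tool frame: the origin (TCP) lies on the centre line of the jaws, within the pads' length; the fingertips stand 11 mm ahead of it and the grasp point (between the pads) lies 8 mm behind it; z points along the fingers, y is the direction in which the jaws open and shut (so a half turn about z gives the same grasp; the last joint's range is limited). The gripper opens to 85 mm and grips with 20 to 120 N. Pads are 22 mm wide; open, the fingers measure 114 mm over their backs; the gripper's body (76 mm by 85 mm) begins 54 mm behind the grasp point. The pads swing forward as they close: fully open they stand 13 mm farther back than shut.
Start: joints at [1.189, 0.091, 1.231, -0, 1.82, -0.057], TCP at [191.476, 568.642, 242.275] pointing down, gripper open.
Joint ranges: [-2.87, 2.87], [-0.86, 2.18], [0.17, 2.46], [-1.51, 4.65], [0.06, 2.69], [-2.65, 2.65]. Speed limits (rad/s): [2.57, 2.57, 3.01, 3.14, 3.14, 3.14].

## Interface

Orientations are given as [roll, pitch, yaw] about the fixed x, y, z axes, in that order (R = Rz(yaw) Ry(pitch) Rx(roll)).
In Python, from cell import manip, read_camera, get_calibration, nets gives the robot as it stands. The module is installed in compiled form; this text tells all that it offers.
- The arm moves only by the tool step_arm, never from a script. Its argument "deltas" is a list of rows, each a list of 7 numbers: the shift along the world's x, y, z in m, then the turn, a rotation vector about the world's x, y, z in degrees, then the opening, from 0 (shut) to 1 (fully open). In form: [[x, y, z, rx, ry, rz, claw], ...]. A call has 1 to 8 rows; each row is the pose to reach, as a shift and turn from the pose measured when the call began; what a row does not reach only later rows make up. A row lasts 1/12 s, in which the tool goes at most 41.7 mm and 7.16 degrees, less where a joint would pass 70% of its speed; a pose out of reach is approached as far as the arm can. A call with a gripper value outside its range is refused whole. The fingers move at their own pace and stop on an object; the grip force is fixed at half the most. Time passes only in rows, so rows that repeat a pose let the fingers close. It gives the time, the measured TCP pose, the force and the opening at its end, in the units of the state.
- manip.read_state(): the state, without advancing time (a new reading comes with each control period).
- read_camera(name): name is "scene" or "top" or "wrist"; returns (picture, depth): 384x512x3 uint8, red, green, blue; 384x512 float32, mm along the optical axis (not along the pixel's ray), 0 where there is no reading.
- get_calibration(name): a dict with "intrinsics" (3x3 intrinsics, pixels), "position" and "attitude" of the camera in the world; the wrist camera has in their place "T_tool_cam" (4x4, takes a point from camera to tool coordinates, whose origin is the TCP and whose axes are the flange's). Camera axes: x right, y up, looking along -z (the intrinsics and any distortion apply to the point x, -y, -z); pixel columns grow to the right and rows downward; lengths in mm; the calibration is good to about 2 mm. A picture is of the moment at which its call begins: read the wrist's pose just before it. get_calibration takes no time and is no camera call.
- manip.hand_in(): hands the job in, once; it reports no verdict.
Trained networks look in the newest picture that a camera, given by its name, has taken for a name from the list of things; names that differ only in an ending like _2 or _b are one class to them, and where a whole thing is asked for, a point or a joint stands for the part that bears it (a point fixed in the world has none). Each returns a list of dicts, best first, with "p" (0 to 1); they miss things now and then, are a little off and sometimes report something else, mostly with a low value. They report only what shows in the picture. A call takes as long as a camera call. They do not tell look-alikes from the thing itself.
- nets.regions_of(camera, thing): "pixels" (384x512 bool, what is visible of it).
- nets.tip_of(camera, thing): "point" ([x, y, z] in mm, in world coordinates, good to about 4 mm: a listed point, or the origin of a listed thing).
The state is a dict: "time_s": time; "joint_pos": joint angles; "qd": joint speeds; "tau": joint torques, N m; "position": TCP position; "tcp_rot": TCP orientation; "contact_force": force on the tool from outside, world axes, zero at the start; "ft_torque": the same for the moment, N m; "opening": finger opening in mm.
Only numpy, scipy, OpenCV 4.12 (cv2) and the standard library are available. Lean on these libraries where they do the work, as an engineer would, in place of code of your own. Each camera call takes 0.05 s, during which the arm holds its last target. There are 200 camera calls.

## Working session

There is one attempt and no reset: what is moved stays moved. The work goes in short steps, Python scripts to look and compute and a tool call to move; the robot and the scene stay as the last step left them, time stands still between calls to the robot, and variables do not carry over. Pictures are saved under pics/ and viewed, about 8 in all and at most 12, crops included, and the job is handed in when it is done.

Besides the shell and the picture viewer there is one more tool, called after "Emit:" by a JSON object that holds its "op" and its "data", one argument or row to a line. step_arm: Moves the arm, as the interface text tells. Its arguments: {"type":"object","properties":{"deltas":{"type":"array","items":{"type":"array","items":{"type":"number"}}}},"required":["deltas"]}

```bash
mkdir -p pics
cat > h.py <<'E'
import numpy as np, cv2
from cell import manip, read_camera, get_calibration, nets
def toworld(cam, depth, mask):
    c=get_calibration(cam); K=np.array(c["intrinsics"]); 
    v,u=np.nonzero(mask&(depth>0)); d=depth[v,u]
    P=np.stack([(u-K[0,2])/K[0,0]*d,-(v-K[1,2])/K[1,1]*d,-d],1)
    from scipy.spatial.transform import Rotation as R
    A=np.array(c["attitude"]); 
    A=A if A.shape==(3,3) else R.from_euler('xyz',A).as_matrix()
    return P@A.T+np.array(c["position"])
E
python3 - <<'E'
from h import *
for n in("top","scene"):
    im,d=read_camera(n); cv2.imwrite(f"pics/{n}1.png",im[...,::-1]); np.save(f"{n}1.npy",d)
    c=get_calibration(n); print(c)
    for t in("cell","bed","station"):
        for r in nets.tip_of(n,t): print(n,t,np.round(r["point"]),round(r["p"],2))
s=manip.read_state(); print(s)
E
```

```text
{'intrinsics': array([[466.55052848,   0.        , 259.34201647],
       [  0.        , 466.55052848, 198.32310267],
       [  0.        ,   0.        ,   1.        ]]), 'position': array([ 451.1320946 ,  -11.97231475, 1332.54409943]), 'attitude': array([ 0.09659395,  0.00215273, -1.57900752])}
top cell [ 811. -198.   28.] 0.98
top cell [ 365. -272.   30.] 0.93
top cell [355. -74.  32.] 0.85
top cell [330. 218.  32.] 0.85
top cell [592.   2.  49.] 0.81
top bed [593.  45.   1.] 0.93
top station [586. 119.   0.] 0.91
top station [ 668. -307.   -2.] 0.64
{'intrinsics': array([[489.01200682,   0.        , 251.19983442],
       [  0.        , 489.01200682, 180.12281142],
       [  0.        ,   0.        ,   1.        ]]), 'position': array([1037.93283193, -900.75772189,  734.69819404]), 'attitude': array([ 0.98621366, -0.0237954 ,  0.48692931])}
scene cell [587.  -1.  41.] 0.97
scene cell [351. -76.  24.] 0.78
scene cell [330. 216.  28.] 0.75
scene cell [ 809. -195.   32.] 0.71
scene cell [ 370. -275.   29.] 0.58
scene bed [586.  52.   2.] 0.8
scene station [592. 116.  -0.] 0.56
{'time_s': 0.4, 'joint_pos': array([ 1.18929470e+00,  9.12167237e-02,  1.23088757e+00,  1.47426918e-05,
        1.81982380e+00, -5.66921517e-02]), 'qd': array([-0.00011857, -0.00133322, -0.00060992, -0.00227113,  0.00165807,
       -0.00059684]), 'tau': array([-8.57620998e-04, -4.57734668e+01, -4.17456686e+01, -1.12439438e-04,
        2.36090229e-03,  2.07289946e-05]), 'position': array([191.45572341, 568.59455639, 242.09929709]), 'tcp_rot': array([-3.14125855e+00, -3.32732680e-05,  2.81678680e+00]), 'contact_force': array([-0.54918047,  0.76837115,  0.16109478]), 'ft_torque': array([ 0.02533317, -0.02894053,  0.04678703]), 'opening': 85.54323349791342}
```

View pics/top1.png

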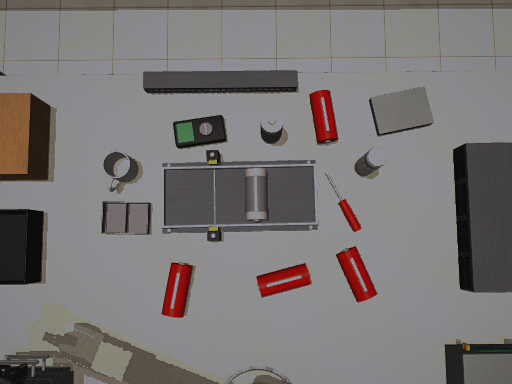

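View pics/scene1.png

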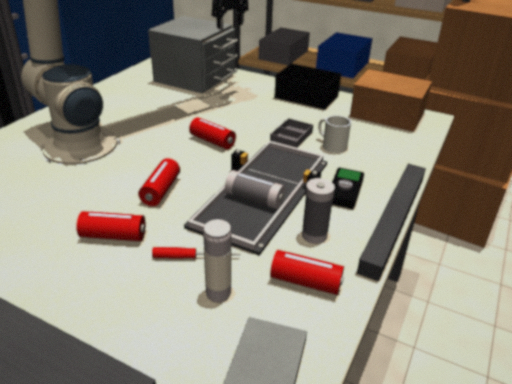

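The top view shows the grey cell lying across the lane at about px (257,194). The bright line is at column 214, to the left (+y), with contact posts at (213,157) and (214,233). The red look-alikes are outside the bed. Next I'll measure these accurately.

```bash
cat >> h.py <<'E'
from scipy.spatial.transform import Rotation as Rn
def ray(cam,uv,z):
    c=get_calibration(cam);K=np.array(c["intrinsics"]);A=Rn.from_euler('xyz',c["attitude"]).as_matrix()
    uv=np.atleast_2d(uv).astype(float)
    d=np.stack([(uv[:,0]-K[0,2])/K[0,0],-(uv[:,1]-K[1,2])/K[1,1],-np.ones(len(uv))],1)@A.T
    p=np.array(c["position"]);return p+d*((z-p[2])/d[:,2])[:,None]
def measure(im,d):
    """cell axis from depth; returns centre, axis angle (deg from world x)"""
    m=np.zeros(d.shape,bool);m[167:222,166:314]=1
    P=toworld("top",d,m);P=P[(P[:,2]>58)&(P[:,2]<80)&(P[:,0]>515)&(P[:,0]<665)]
    c=P[:,:2].mean(0);w,V=np.linalg.eigh(np.cov((P[:,:2]-c).T));a=V[:,1]*np.sign(V[0,1])
    return c,np.degrees(np.arctan2(a[1],a[0])),P
E
python3 - <<'E'
from h import *
im=cv2.imread("pics/top1.png")[...,::-1];d=np.load("top1.npy")
c,a,P=measure(im,d);print("cell",c,a,np.percentile(P[:,2],[5,50,95,99]),len(P),P.min(0),P.max(0))
g=im.mean(2)
# line
L=[]
for v in range(172,222,3):
    r=g[v,205:225]; r=r-np.median(r); r[r<10]=0
    if r.sum()>0: L.append((205+(r*np.arange(20)).sum()/r.sum(),v))
W=ray("top",L,12);f=np.polyfit(W[:,0],W[:,1],1);print("line y at 590:",np.polyval(f,590),"ang",np.degrees(np.arctan(f[0])),"res",(W[:,1]-np.polyval(f,W[:,0])).std())
# fences: long bright edges
m=np.zeros(d.shape,bool);m[155:240,155:325]=1
Q=toworld("top",d,m)
print("table z",np.median(Q[Q[:,2]<6,2]))
fl=Q[(Q[:,2]>8)&(Q[:,2]<17)];fe=Q[(Q[:,2]>22)&(Q[:,2]<34)]
print("floor",len(fl),np.median(fl[:,2]),cv2.minAreaRect(fl[:,:2].astype(np.float32)));print("fence",len(fe),cv2.minAreaRect(fe[:,:2].astype(np.float32)))
po=Q[(Q[:,2]>48)&((Q[:,0]<505)|(Q[:,0]>675))]
for s in(po[po[:,0]<590],po[po[:,0]>590]):print("post",s.mean(0) if len(s) else 0,len(s))
for n,v0 in(("cellends",0),):
  for x0 in range(520,660,20):
    s=P[(P[:,0]>x0)&(P[:,0]<x0+20)];print(x0,s[:,1].min().round(),s[:,1].max().round(),s[:,1].mean().round(1),s[:,2].max().round(1))
b=cv2.resize(im[140:250,150:330],None,fx=4.4,fy=4.4,interpolation=cv2.INTER_CUBIC);cv2.imwrite("pics/crop1.png",b[...,::-1])
E
```

```text
cell [ 5.86592779e+02 -5.03668642e-01] 0.2606593575478693 [59.65749168 67.96731971 74.05579947 75.54983251] 922 [517.19060684 -28.28420229  58.07521673] [657.85635788  26.06549852  77.47316977]
line y at 590: 118.47075162146723 ang 0.9434050605644125 res 0.2577977900895314
table z -0.6797623503180148
floor 7365 11.554325547296912 ((574.7240600585938, 47.624359130859375), (225.32701110839844, 439.47222900390625), 0.6026264429092407)
fence 1047 ((587.392333984375, 47.582916259765625), (228.01513671875, 439.954833984375), 0.5653923153877258)
post [480.38960714 116.43727815  56.05531794] 150
post [687.71111047 119.33440863  55.69108409] 87
520 -25.0 24.0 -0.7 76.2
540 -28.0 24.0 -0.1 77.5
560 -26.0 24.0 -0.7 75.7
580 -26.0 24.0 -0.8 76.3
600 -26.0 26.0 -0.5 76.7
620 -26.0 26.0 -0.5 75.5
640 -24.0 26.0 0.1 76.4
```

View pics/crop1.png

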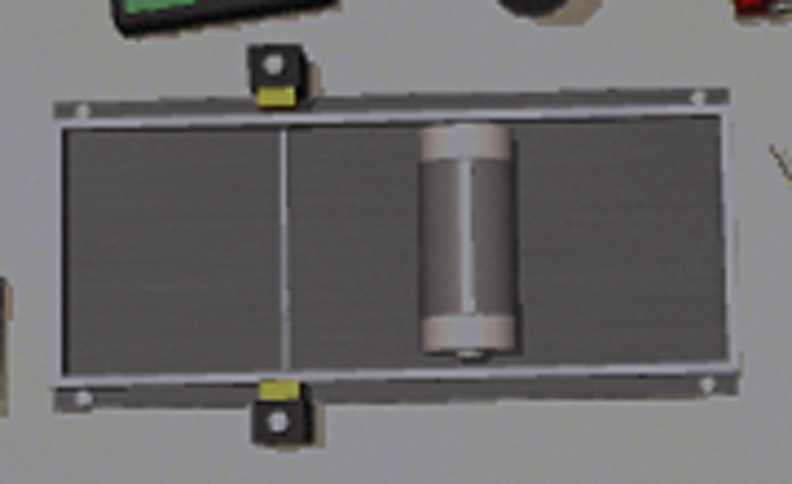

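The cell's axis is at (588, -0.5), turned about 0.5°. The line crosses at y≈118.5 and is turned about 0.8°, so the cell needs to roll about 119 mm in +y. I'll keep the jaws open along the cell's axis, so the two 22 mm wide fingertips act as a flat rack on its top. Moving above it now.

Emit:
{"op": "step_arm", "data": {
  "deltas": [
    [0.3965,-0.578,0,0,0,-70.6,1],
    [0.3965,-0.578,0,0,0,-70.6,1],
    [0.3965,-0.578,0,0,0,-70.6,1],
    [0.3965,-0.578,0,0,0,-70.6,1],
    [0.3965,-0.578,0,0,0,-70.6,1],
    [0.3965,-0.578,0,0,0,-70.6,1],
    [0.3965,-0.578,0,0,0,-70.6,1],
    [0.3965,-0.578,0,0,0,-70.6,1]
  ]
}}

```text
time_s: 1.07
position: [380.7, 292.0, 242.5]
tcp_rot: [3.141, -0.0, 1.811]
contact_force: [1.5, -1.2, 0.1]
opening: 85.6
```

Emit:
{"op": "step_arm", "data": {
  "deltas": [
    [0.2073,-0.3015,0,0,0,-13,1],
    [0.2073,-0.3015,0,0,0,-13,1],
    [0.2073,-0.3015,0,0,0,-13,1],
    [0.2073,-0.3015,0,0,0,-13,1],
    [0.2073,-0.3015,0,0,0,-13,1],
    [0.2073,-0.3015,0,0,0,-13,1],
    [0.2073,-0.3015,0,0,0,-13,1],
    [0.2073,-0.3015,0,0,0,-13,1]
  ]
}}

```text
time_s: 1.73
position: [569.3, 16.8, 242.7]
tcp_rot: [3.14, -0.0, 1.584]
contact_force: [0.8, 1.7, -0.9]
opening: 85.3
```

Emit:
{"op": "step_arm", "data": {
  "deltas": [
    [0,0,-0.04,0,0,0,1],
    [0,0,-0.08,0,0,0,1],
    [0,0,-0.12,0,0,0,1],
    [0,0,-0.14,0,0,0,1],
    [0,0,-0.14,0,0,0,1],
    [0,0,-0.14,0,0,0,1]
  ]
}}

```text
time_s: 2.23
position: [568.6, 16.8, 101.9]
tcp_rot: [-3.14, -0.001, 1.584]
contact_force: [0.1, -0.7, -0.1]
opening: 85.8
```

Emit:
{"op": "step_arm", "data": {
  "deltas": [
    [0.0195,-0.0265,0,0,0,0,1],
    [0.0195,-0.0265,0,0,0,0,1],
    [0.0195,-0.0265,-0.006,0,0,0,1],
    [0.0195,-0.0265,-0.012,0,0,0,1],
    [0.0195,-0.0265,-0.012,0,0,0,1]
  ]
}}

```text
time_s: 2.65
position: [587.9, -9.2, 89.7]
tcp_rot: [-3.14, -0.001, 1.584]
contact_force: [-0.3, -0.2, -0.2]
opening: 85.2
```

```bash
python3 - <<'E'
from h import *
im,d=read_camera("scene");cv2.imwrite("pics/s2.png",cv2.resize(im[120:280,170:360],None,fx=3,fy=3,interpolation=cv2.INTER_CUBIC)[...,::-1])
im,d=read_camera("wrist");cv2.imwrite("pics/w2.png",im[...,::-1])
print(np.round(get_calibration("wrist")["T_tool_cam"],2))
E
python3 -c "
import cv2,numpy as np
a=cv2.imread('pics/s2.png');b=cv2.imread('pics/w2.png')
print(a.shape)
h=300;r=lambda i:cv2.resize(i,(int(i.shape[1]*h/i.shape[0]),h))
cv2.imwrite('pics/b2.png',np.hstack([r(a),r(b)]))"
```

```text
[[  -0.      0.94    0.33   85.11]
 [   1.     -0.      0.     -1.03]
 [   0.      0.33   -0.94 -131.75]
 [   0.      0.      0.      1.  ]]
(480, 570, 3)
```

View pics/b2.png

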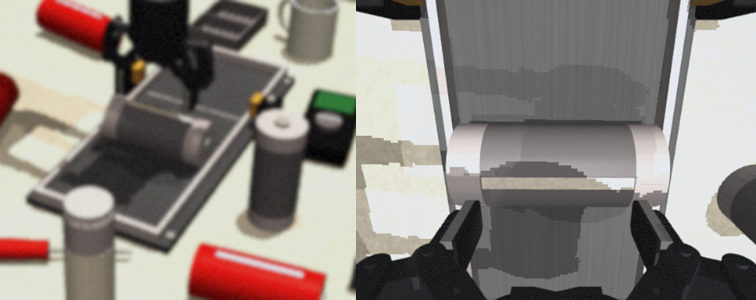

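The fingers are open, poised above the cell, and span its length. The lane beyond is clear. Lowering until contact.

Emit:
{"op": "step_arm", "data": {
  "deltas": [
    [0,0,-0.002,0,0,0,1],
    [0,0,-0.004,0,0,0,1],
    [0,0,-0.006,0,0,0,1],
    [0,0,-0.007,0,0,0,1],
    [0,0,-0.008,0,0,0,1]
  ]
}}

```text
time_s: 3.17
position: [587.7, -9.1, 81.8]
tcp_rot: [-3.14, -0.001, 1.585]
contact_force: [-1.0, 0.2, -0.7]
opening: 85.2
```

Emit:
{"op": "step_arm", "data": {
  "deltas": [
    [0,0,-0.001,0,0,0,1],
    [0,0,-0.002,0,0,0,1],
    [0,0,-0.003,0,0,0,1],
    [0,0,-0.004,0,0,0,1]
  ]
}}

```text
time_s: 3.5
position: [587.8, -9.1, 77.7]
tcp_rot: [-3.14, -0.001, 1.585]
contact_force: [-0.3, -0.3, 0.7]
opening: 85.4
```

Emit:
{"op": "step_arm", "data": {
  "deltas": [
    [0,0,-0.001,0,0,0,1],
    [0,0,-0.002,0,0,0,1],
    [0,0,-0.003,0,0,0,1],
    [0,0,-0.004,0,0,0,1]
  ]
}}

```text
time_s: 3.83
position: [587.8, -9.1, 73.6]
tcp_rot: [-3.14, -0.001, 1.584]
contact_force: [0.2, -0.9, -0.6]
opening: 85.4
```

Emit:
{"op": "step_arm", "data": {
  "deltas": [
    [0,0,-0.001,0,0,0,1],
    [0,0,-0.002,0,0,0,1],
    [0,0,-0.002,0,0,0,1]
  ]
}}

```text
time_s: 4.08
position: [587.7, -9.1, 71.3]
tcp_rot: [-3.14, -0.001, 1.585]
contact_force: [0.3, 0.9, 0.3]
opening: 85.6
```

Emit:
{"op": "step_arm", "data": {
  "deltas": [
    [0,0,-0.001,0,0,0,1],
    [0,0,-0.0015,0,0,0,1],
    [0,0,-0.0015,0,0,0,1]
  ]
}}

```text
time_s: 4.33
position: [587.7, -9.1, 69.9]
tcp_rot: [-3.14, -0.001, 1.584]
contact_force: [-0.2, -0.8, 0.7]
opening: 85.2
```

Emit:
{"op": "step_arm", "data": {
  "deltas": [
    [0,0,-0.001,0,0,0,1],
    [0,0,-0.0015,0,0,0,1],
    [0,0,-0.0015,0,0,0,1]
  ]
}}

```text
time_s: 4.58
position: [587.8, -9.2, 69.6]
tcp_rot: [-3.14, -0.001, 1.584]
contact_force: [-2.3, 1.2, 4.6]
opening: 85.1
```

Contact at z≈69.7. Now a short trial stroke.

Emit:
{"op": "step_arm", "data": {
  "deltas": [
    [0,0.002,-0.002,0,0,0,1],
    [0,0.006,-0.002,0,0,0,1],
    [-0.0001,0.01,-0.002,0,0,0,1],
    [-0.0002,0.014,-0.002,0,0,0,1],
    [-0.0002,0.017,-0.002,0,0,0,1],
    [-0.0003,0.018,-0.002,0,0,0,1]
  ]
}}

```text
time_s: 5.08
position: [587.6, 9.2, 69.6]
tcp_rot: [-3.142, -0.0, 1.585]
contact_force: [-5.6, -0.2, 9.7]
opening: 85.1
```

```bash
cat >> h.py <<'E'
def wr(save=None):
    """cell front/rear and end caps from wrist depth"""
    s=manip.read_state();im,d=read_camera("wrist")
    T=np.array(get_calibration("wrist")["T_tool_cam"])
    K=np.array(get_calibration("wrist")["intrinsics"])
    v,u=np.nonzero(d>0);z=d[v,u]
    P=np.stack([(u-K[0,2])/K[0,0]*z,-(v-K[1,2])/K[1,1]*z,-z],1)@T[:3,:3].T+T[:3,3]
    P=P@Rn.from_euler('xyz',s["tcp_rot"]).as_matrix().T+s["position"]
    if save: cv2.imwrite(save,im[...,::-1])
    return s,im,d,P
def fitcell(P,yg):
    """fit cylinder r=30, axis z=42: find y0, slope, from points seen on +y flank"""
    from scipy.optimize import least_squares
    m=(abs(P[:,0]-587)<62)&(abs(P[:,1]-yg)<36)&(P[:,2]>40)&(P[:,2]<78)
    Q=P[m]
    f=lambda p:np.hypot(Q[:,1]-p[0]-p[1]*(Q[:,0]-587),Q[:,2]-p[2])-30
    r=least_squares(f,[yg,0,42],loss="soft_l1",f_scale=1.)
    return r.x[0],np.degrees(np.arctan(r.x[1])),r.x[2],np.median(abs(f(r.x))),len(Q)
E
python3 - <<'E'
from h import *
s,im,d,P=wr("pics/w3.png")
print(s["position"],s["contact_force"])
print(fitcell(P,9)); 
im,d=read_camera("top");print(measure(im,d)[:2])
E
```

```text
[587.59197944   9.16320005  69.64741943] [-5.63947127 -0.18068043  9.68426218]
(np.float64(9.507126181538087), np.float64(0.5472589603113829), np.float64(42.42469979445438), np.float64(0.3542707885498899), 28592)
(array([539.45061854,   5.74646109]), np.float64(-83.36255177431387))
```

The trial worked. The cell rolled from -0.5 to 9.5 and is still square (0.55°). Finishing this stroke, then lifting and returning.

Emit:
{"op": "step_arm", "data": {
  "deltas": [
    [0,0.002,-0.002,0,0,0,1],
    [-0.0001,0.006,-0.002,0,0,0,1],
    [-0.0001,0.01,-0.002,0,0,0,1],
    [-0.0002,0.014,-0.002,0,0,0,1],
    [-0.0002,0.017,-0.002,0,0,0,1],
    [-0.0003,0.018,-0.002,0,0,0,1],
    [-0.0003,0.018,-0.001,0,0,0,1],
    [-0.0003,0.018,0.006,0,0,0,1]
  ]
}}

```text
time_s: 5.85
position: [586.7, 27.2, 74.7]
tcp_rot: [-3.14, -0.001, 1.585]
contact_force: [0.7, -1.4, -0.3]
opening: 85.3
```

Run:
```python
from h import *
s,im,d,P=wr()
print(s["position"],s["contact_force"],fitcell(P,18))
s,im,d,P=wr();print(fitcell(P,18))
```

```text
[586.67018773  27.19117805  74.74841885] [ 0.68557655 -1.35322233 -0.30729517] (np.float64(18.6835110158861), np.float64(0.554851007582153), np.float64(42.47332225734756), np.float64(0.3430142194553518), 25198)
(np.float64(18.68508864075837), np.float64(0.5591198936454549), np.float64(42.409842442883374), np.float64(0.34293864506686944), 24777)
```

Emit:
{"op": "step_arm", "data": {
  "deltas": [
    [0.0007,-0.018,0,0,0,0,1],
    [0.0007,-0.018,0,0,0,0,1],
    [0.0007,-0.018,-0.003,0,0,0,1],
    [0.0007,-0.018,-0.005,0,0,0,1],
    [0.0007,-0.018,-0.0065,0,0,0,1]
  ]
}}

```text
time_s: 6.37
position: [588.4, 9.4, 69.7]
tcp_rot: [3.141, -0.001, 1.585]
contact_force: [-0.5, -0.5, 3.8]
opening: 85.1
```

Emit:
{"op": "step_arm", "data": {
  "deltas": [
    [0,0.003,-0.002,0,0,0,1],
    [-0.0001,0.008,-0.002,0,0,0,1],
    [-0.0002,0.0135,-0.002,0,0,0,1],
    [-0.0003,0.019,-0.002,0,0,0,1],
    [-0.0003,0.0245,-0.002,0,0,0,1],
    [-0.0004,0.03,-0.002,0,0,0,1],
    [-0.0005,0.035,-0.002,0,0,0,1],
    [-0.0005,0.038,-0.002,0,0,0,1]
  ]
}}

```text
time_s: 7.03
position: [588.1, 48.6, 69.4]
tcp_rot: [3.139, -0.001, 1.586]
contact_force: [-2.7, 0.3, 8.0]
opening: 85.2
```

Emit:
{"op": "step_arm", "data": {
  "deltas": [
    [0,0,-0.001,0,0,0,1],
    [0,0,0.006,0,0,0,1],
    [0,0,0.006,0,0,0,1]
  ]
}}

```text
time_s: 7.28
position: [588.6, 49.0, 76.7]
tcp_rot: [3.138, -0.001, 1.586]
contact_force: [-1.0, 0.2, 1.2]
opening: 85.4
```

Run:
```python
from h import *
s,im,d,P=wr()
print(s["position"],s["contact_force"],fitcell(P,38))
```

```text
[588.58244749  49.02636327  76.66722349] [-0.98689657  0.19572058  1.16497804] (np.float64(38.98933634113667), np.float64(0.5634605144880378), np.float64(42.3854746161468), np.float64(0.3502096371945953), 24602)
```

Emit:
{"op": "step_arm", "data": {
  "deltas": [
    [-0.001,-0.0197,0,0,0,0,1],
    [-0.001,-0.0197,0,0,0,0,1],
    [-0.001,-0.0197,-0.004,0,0,0,1],
    [-0.001,-0.0197,-0.007,0,0,0,1],
    [-0.001,-0.0197,-0.0085,0,0,0,1]
  ]
}}

```text
time_s: 7.75
position: [587.8, 29.4, 69.4]
tcp_rot: [3.137, -0.001, 1.586]
contact_force: [-6.0, -1.7, 15.6]
opening: 85.8
```

Emit:
{"op": "step_arm", "data": {
  "deltas": [
    [0,0.003,-0.002,0,0,0,1],
    [-0.0001,0.008,-0.002,0,0,0,1],
    [-0.0002,0.0135,-0.002,0,0,0,1],
    [-0.0003,0.019,-0.002,0,0,0,1],
    [-0.0003,0.0245,-0.002,0,0,0,1],
    [-0.0004,0.03,-0.002,0,0,0,1],
    [-0.0005,0.035,-0.002,0,0,0,1],
    [-0.0005,0.038,-0.002,0,0,0,1]
  ]
}}

```text
time_s: 8.42
position: [587.4, 68.7, 69.5]
tcp_rot: [3.136, -0.002, 1.587]
contact_force: [-3.7, 0.9, 10.8]
opening: 85.5
```

Emit:
{"op": "step_arm", "data": {
  "deltas": [
    [0,0,-0.001,0,0,0,1],
    [0,0,0.006,0,0,0,1],
    [0,0,0.006,0,0,0,1]
  ]
}}

```text
time_s: 8.67
position: [587.8, 69.2, 76.5]
tcp_rot: [3.134, -0.002, 1.587]
contact_force: [-0.2, -0.1, 0.1]
opening: 85.2
```

Run:
```python
from h import *
s,im,d,P=wr()
print(s["position"],s["tcp_rot"],fitcell(P,58))
```

```text
[587.83864042  69.24703288  76.47643834] [ 3.13409817e+00 -2.13667464e-03  1.58738204e+00] (np.float64(59.43348128476666), np.float64(0.548587925736455), np.float64(42.40457712897286), np.float64(0.33684584549627417), 24562)
```

Emit:
{"op": "step_arm", "data": {
  "deltas": [
    [-0.0005,-0.0194,0,0,0.43,0,1],
    [-0.0005,-0.0194,0,0,0.43,0,1],
    [-0.0005,-0.0194,-0.004,0,0.43,0,1],
    [-0.0005,-0.0194,-0.007,0,0.43,0,1],
    [-0.0005,-0.0194,-0.008,0,0.43,0,1]
  ]
}}

```text
time_s: 9.13
position: [587.6, 50.0, 69.4]
tcp_rot: [3.141, -0.002, 1.587]
contact_force: [-5.6, -0.5, 13.1]
opening: 85.8
```

Emit:
{"op": "step_arm", "data": {
  "deltas": [
    [0,0.003,-0.002,0,0,0,1],
    [-0.0001,0.008,-0.002,0,0,0,1],
    [-0.0002,0.0135,-0.002,0,0,0,1],
    [-0.0003,0.019,-0.002,0,0,0,1],
    [-0.0003,0.0245,-0.002,0,0,0,1],
    [-0.0004,0.03,-0.002,0,0,0,1],
    [-0.0005,0.035,-0.002,0,0,0,1],
    [-0.0005,0.038,-0.002,0,0,0,1]
  ]
}}

```text
time_s: 9.8
position: [587.2, 89.3, 69.4]
tcp_rot: [3.139, -0.003, 1.588]
contact_force: [-4.9, 0.5, 10.6]
opening: 85.5
```

Emit:
{"op": "step_arm", "data": {
  "deltas": [
    [0,0,-0.001,0,0,0,1],
    [0,0,0.006,0,0,0,1],
    [0,0,0.006,0,0,0,1]
  ]
}}

```text
time_s: 10.05
position: [587.5, 89.9, 76.3]
tcp_rot: [3.138, -0.004, 1.588]
contact_force: [-0.3, 0.7, -1.0]
opening: 85.4
```

Run:
```python
from h import *
s,im,d,P=wr("pics/w4.png")
print(s["position"],s["tcp_rot"],fitcell(P,79))
```

```text
[587.50567371  89.89662817  76.3450449 ] [ 3.1380057  -0.00350052  1.5881946 ] (np.float64(80.03886038432518), np.float64(0.5361308730232798), np.float64(42.37339886117287), np.float64(0.3392805448120093), 24676)
```

View pics/w4.png

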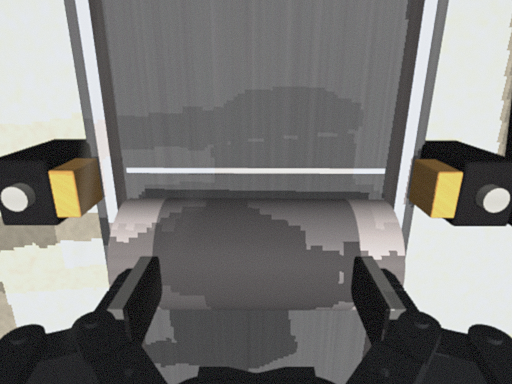

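The wrist view shows the bright line ahead at row 171, columns 127–385, the brass plates either side of it, and the cell square and centred in the lane. I'll measure the line in this view, so it shares a frame with the cell.

```bash
cat >> h.py <<'E'
def wline(s,im,v0,v1,us):
    c=get_calibration("wrist");K=np.array(c["intrinsics"]);T=np.array(c["T_tool_cam"])
    g=im.astype(float).mean(2);W=[]
    A=Rn.from_euler('xyz',s["tcp_rot"]).as_matrix()
    for u in us:
        r=g[v0:v1,u];r=r-np.median(r);r[r<30]=0
        if r.sum()==0: continue
        v=v0+(r*np.arange(v1-v0)).sum()/r.sum()
        d=A@T[:3,:3]@np.array([(u-K[0,2])/K[0,0],-(v-K[1,2])/K[1,1],-1]);o=A@T[:3,3]+s["position"]
        W.append(o+d*(12-o[2])/d[2])
    W=np.array(W);f=np.polyfit(W[:,0],W[:,1],1);return np.polyval(f,587),np.degrees(np.arctan(f[0])),len(W),W[:,0].min(),W[:,0].max()
E
python3 - <<'E'
from h import *
s=manip.read_state();im=cv2.imread("pics/w4.png")[...,::-1]
print(wline(s,im,160,182,range(135,380,5)))
s,im,d,P=wr()
m=(abs(P[:,0]-587)<60)&(P[:,1]>125)&(P[:,1]<200);print("floor z",np.median(P[m,2]))
for lo,hi in((480,520),(650,690)):
    q=P[(P[:,0]>lo)&(P[:,0]<hi)&(P[:,2]>40)&(P[:,1]>95)&(P[:,1]<145)];print(len(q),q.min(0),q.max(0))
q=P[(abs(P[:,1]-80)<15)&(P[:,2]>60)&(P[:,2]<73)&(abs(P[:,0]-587)<85)];print("cell x",np.percentile(q[:,0],[0.3,99.7]))
E
```

```text
(np.float64(118.94893743460575), np.float64(0.7499635235644991), 49, np.float64(513.065348497686), np.float64(657.9241959185351))
floor z 12.21710235646264
4779 [480.00128321  95.11307805  40.00816735] [519.99354419 134.93694554 141.17479853]
5146 [650.00180016  95.00457868  40.01457121] [689.99950829 137.65593208 143.48288897]
cell x [517.15964984 656.29980635]
```

Emit:
{"op": "step_arm", "data": {
  "deltas": [
    [-0.0005,-0.0195,0,-0.2,0.2,0,1],
    [-0.0005,-0.0195,0,-0.2,0.2,0,1],
    [-0.0005,-0.0195,-0.004,-0.2,0.2,0,1],
    [-0.0005,-0.0195,-0.007,-0.2,0.2,0,1],
    [-0.0005,-0.0195,-0.008,-0.2,0.2,0,1]
  ]
}}

```text
time_s: 10.57
position: [587.1, 70.3, 69.4]
tcp_rot: [3.141, -0.0, 1.588]
contact_force: [-6.5, -0.6, 15.3]
opening: 85.2
```

Emit:
{"op": "step_arm", "data": {
  "deltas": [
    [0,0.003,-0.002,0,0,0,1],
    [-0.0001,0.008,-0.002,0,0,0,1],
    [-0.0002,0.0135,-0.002,0,0,0,1],
    [-0.0003,0.019,-0.002,0,0,0,1],
    [-0.0003,0.0245,-0.002,0,0,0,1],
    [-0.0004,0.03,-0.002,0,0,0,1],
    [-0.0005,0.035,-0.002,0,0,0,1],
    [-0.0005,0.038,-0.002,0,0,0,1]
  ]
}}

```text
time_s: 11.23
position: [586.7, 109.7, 69.5]
tcp_rot: [3.14, -0.001, 1.588]
contact_force: [-4.4, 0.6, 10.5]
opening: 85.4
```

Emit:
{"op": "step_arm", "data": {
  "deltas": [
    [0,0,-0.001,0,0,0,1],
    [0,0,0.006,0,0,0,1],
    [0,0,0.006,0,0,0,1]
  ]
}}

```text
time_s: 11.48
position: [587.0, 110.3, 76.4]
tcp_rot: [3.138, -0.002, 1.589]
contact_force: [0.9, -0.1, 0.2]
opening: 85.5
```

Run:
```python
from h import *
s,im,d,P=wr()
print(s["position"],s["tcp_rot"],fitcell(P,100))
```

```text
[587.04323678 110.30848275  76.41813118] [ 3.13834457e+00 -1.68255560e-03  1.58862492e+00] (np.float64(100.73189063932654), np.float64(0.5545611514816613), np.float64(42.409582805243545), np.float64(0.34548676144500945), 24660)
```

Emit:
{"op": "step_arm", "data": {
  "deltas": [
    [-0.0005,-0.0186,0,-0.1,0.2,0,1],
    [-0.0005,-0.0186,0,-0.1,0.2,0,1],
    [-0.0005,-0.0186,-0.004,-0.1,0.2,0,1],
    [-0.0005,-0.0186,-0.007,-0.1,0.2,0,1],
    [-0.0005,-0.0186,-0.008,-0.1,0.2,0,1]
  ]
}}

```text
time_s: 11.95
position: [586.8, 91.9, 69.5]
tcp_rot: [3.141, -0.0, 1.588]
contact_force: [-5.2, -0.2, 13.6]
opening: 85.1
```

Emit:
{"op": "step_arm", "data": {
  "deltas": [
    [0,0.003,-0.002,0,0,0,1],
    [-0.0001,0.008,-0.002,0,0,0,1],
    [-0.0002,0.0135,-0.002,0,0,0,1],
    [-0.0003,0.019,-0.002,0,0,0,1],
    [-0.0003,0.024,-0.002,0,0,0,1],
    [-0.0004,0.028,-0.002,0,0,0,1],
    [-0.0004,0.031,-0.002,0,0,0,1],
    [-0.0004,0.032,-0.002,0,0,0,1]
  ]
}}

```text
time_s: 12.62
position: [586.4, 125.3, 69.6]
tcp_rot: [3.14, -0.001, 1.589]
contact_force: [-4.7, 0.5, 12.1]
opening: 85.8
```

Run:
```python
from h import *
for i in range(2):
    s,im,d,P=wr();print(s["position"],s["tcp_rot"],fitcell(P,118))
```

```text
[586.41287491 125.26731835  69.57154483] [ 3.13977762e+00 -1.46184525e-03  1.58892314e+00] (np.float64(117.6557120226489), np.float64(0.5424407939806576), np.float64(42.37770717353654), np.float64(0.34544908547428577), 26730)
[586.41939771 125.3383983   69.59907463] [ 3.13970843e+00 -1.54421197e-03  1.58902456e+00] (np.float64(117.71262184089377), np.float64(0.564826699572577), np.float64(42.39524906115491), np.float64(0.3492328973567922), 26721)
```

Emit:
{"op": "step_arm", "data": {
  "deltas": [
    [0,0.0008,-0.002,0,0,0,1],
    [0,0.0016,-0.002,0,0,0,1],
    [0,0.002,-0.002,0,0,0,1],
    [0,0.002,-0.002,0,0,0,1],
    [0,0.002,-0.0015,0,0,0,1]
  ]
}}

```text
time_s: 13.13
position: [586.4, 128.2, 69.6]
tcp_rot: [3.139, -0.003, 1.589]
contact_force: [-2.8, 0.1, 7.0]
opening: 85.4
```

Emit:
{"op": "step_arm", "data": {
  "deltas": [
    [0,0,0.001,0,0,0,1],
    [0,0,0.008,0,0,0,1],
    [0,0,0.03,0,0,0,1],
    [0,0,0.06,0,0,0,1],
    [0,0,0.06,0,0,0,1]
  ]
}}

```text
time_s: 13.55
position: [588.7, 128.9, 136.2]
tcp_rot: [3.13, -0.004, 1.59]
contact_force: [0.5, 0.1, 2.2]
opening: 85.1
```

Run:
```python
from h import *
for i in range(2):
    s,im,d,P=wr("pics/w5.png");print(s["position"],s["tcp_rot"],s["contact_force"],fitcell(P,119))
q=P[(abs(P[:,1]-119)<15)&(P[:,2]>60)&(P[:,2]<73)&(abs(P[:,0]-587)<80)];print("cell x",np.percentile(q[:,0],[0.3,99.7]))
```

```text
[588.69035972 128.87895215 136.1809809 ] [ 3.13010838 -0.00398552  1.58965668] [0.46618903 0.14429789 2.22611151] (np.float64(119.24609797515556), np.float64(0.5360084794835227), np.float64(42.35747907177586), np.float64(0.34403041931351197), 15754)
[588.25384016 128.78927622 133.87698764] [ 3.13195563 -0.00369389  1.58967344] [ 0.10994765 -0.28108475 -0.07416099] (np.float64(119.27086918270037), np.float64(0.5431449246275728), np.float64(42.3348351416758), np.float64(0.34787337799578033), 15984)
cell x [516.79715604 656.09778031]
```

View pics/w5.png

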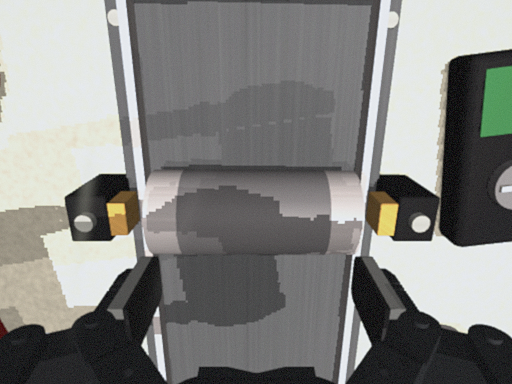

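The cell lies between the two brass plates, at columns 108–138 and 366–398, on rows 168–253. It measures y=119.25 against 118.95 for the line. Moving the hand away, then a last check from above.

Emit:
{"op": "step_arm", "data": {
  "deltas": [
    [0,0,0.04,0,0,0,1],
    [0,0,0.08,0,0,0,1],
    [0,0,0.11,0,0,0,1],
    [-0.04,0.04,0.12,0,0,0,1],
    [-0.07,0.07,0.12,0,0,0,1],
    [-0.1,0.1,0.12,0,0,0,1],
    [-0.13,0.13,0.12,0,0,0,1],
    [-0.15,0.16,0.12,0,0,0,1]
  ]
}}

```text
time_s: 14.32
position: [442.7, 279.6, 250.2]
tcp_rot: [3.137, -0.002, 1.589]
contact_force: [0.9, 1.0, -0.1]
opening: 85.6
```

Emit:
{"op": "step_arm", "data": {
  "deltas": [
    [-0.03,0.03,0,0,0,0,1],
    [-0.05,0.06,0,0,0,0,1],
    [-0.06,0.09,0,0,0,0,1],
    [-0.06,0.12,0,0,0,0,1],
    [-0.06,0.13,0,0,0,0,1],
    [-0.06,0.13,0,0,0,0,1]
  ]
}}

```text
time_s: 14.82
position: [381.6, 411.4, 247.8]
tcp_rot: [3.14, -0.0, 1.592]
contact_force: [0.8, -0.3, 0.5]
opening: 85.6
```

Run:
```python
from h import *
im,d=read_camera("top");c,a,P=measure(im,d);print(manip.read_state()["position"],"top cell",c,a,len(P))
P=P[(abs(P[:,1]-119)<35)];print(P[:,:2].mean(0))
for t in("cell","station"):
    for r in nets.tip_of("top",t)[:5]: print(t,np.round(r["point"]),round(r["p"],2))
cv2.imwrite("pics/top5.png",im[...,::-1])
```

```text
[382.23131042 409.93460044 248.19728891] top cell [586.12786859 117.72277093] 0.8490585347078994 921
[586.12786859 117.72277093]
cell [586. 122.  44.] 0.9
cell [ 365. -277.   31.] 0.86
cell [355. -75.  27.] 0.85
cell [327. 220.  31.] 0.85
cell [ 811. -197.   23.] 0.58
```

View pics/top5.png

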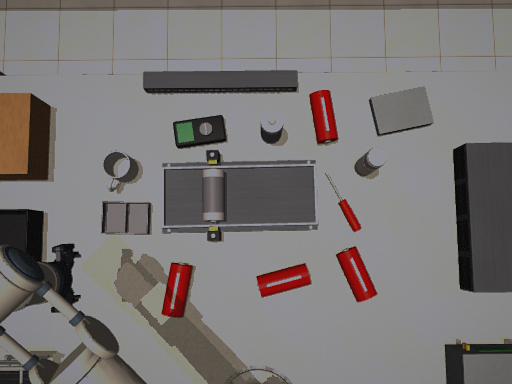

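The top view agrees. The cell is at px (214,194) between the posts at (213,157) and (214,233), everything else is where it was, and the arm is clear. Handing in.

```bash
python3 -c "
from cell import manip
print(manip.hand_in())"
```

```text
the job is handed in; nothing more can be done
None
```

The cell now lies still between the two brass plates, over the line and square to it, and the job is handed in. I rolled it about 119 mm in six strokes, with the open fingertips pressing lightly (about 5–15 N) along its top. Between strokes I lifted straight up and stepped back. It took about 15 s.

- **Position along the lane:** the wrist camera put the cell's axis at y = 119.25 mm and the line at 118.95 mm, so about 0.3 mm apart. The top camera's cruder depth average gave 117.7 mm for the cell, against 118.5 mm for the line in that view. That puts it 0.8 mm to the other side.
- **Squareness:** within about 0.2° in both views.
- **Along its length:** the cell spans x = 517 to 656 mm, in the middle of the lane, so both ends face a plate.
- **Disagreement:** the trained network put the cell at y = 122 mm, which is within its roughly 4 mm accuracy. It did not find the station in the last picture.
- **Everything else:** nothing else on the bench looks moved in the last top view, and the hand is well clear. The arm touched only the cell.

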